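# Lay out the carving tools beside the stone

### The job

Lay out the carver's tools ready for work: put the three chisels in the notched tray, one to a notch, lying across both rails with their working ends pointing away from the robot, in order of use starting from the rough stone: the point chisel in the notch nearest the stone, the claw chisel in the middle, the flat chisel in the notch farthest from it. Stand the mallet upright on its head, handle up, on the bench in the gap between the tray and the stone. Leave the square, the brush and the other things where they are.

Things in the scene. Friction and masses are not known exactly. Their poses are not given: they have to be found in the camera images.
- point_mid (a point): Point chisel: 170 mm steel bar, 16 x 16 mm in section, lying on the bench; its last 35 mm taper to a single point. The point is at the middle of its length, 8 mm above what it lies on; x points along the bar to the working end, z up. About 0.24 kg, balances within 12 mm of this point. Grip the plain bar here from above, across it.
- claw_mid (a point): Claw (tooth) chisel: 170 mm steel bar, 16 x 16 mm in section, lying on the bench; its last 35 mm widen to a flat 30 mm wide blade cut into four teeth. The point is at the middle of its length, 8 mm above what it lies on; x points along the bar to the working end, z up. About 0.24 kg, balances within 12 mm of this point. Grip the plain bar here from above, across it.
- flat_mid (a point): Flat chisel: 170 mm steel bar, 16 x 16 mm in section, lying on the bench; its last 35 mm flare to a 50 mm wide straight edge. The point is at the middle of its length, 8 mm above what it lies on; x points along the bar to the working end, z up. About 0.24 kg, balances within 12 mm of this point. Grip the plain bar here from above, across it.
- mallet_mid (a point): Round wooden mallet standing on its flat head on the bench, handle straight up, 175 mm tall: head 72 mm across and 85 mm high, then a round handle 26 to 28 mm thick up to the top. The point is on its axis, 87.5 mm above its underside; z points up. Grip the handle from above, 50 to 55 mm above this point. Mass about 0.4 kg.
- tray: Wooden tray fixed to the bench: board 90 (x) x 200 (y) x 12 mm, two rails 14 mm thick at x = -34 and +34 mm, along y, tops 42 mm above the bench. Each has three notches 30 mm wide at y = -70, 0, +70 mm, floors 24 mm above the bench: a chisel's middle lies 32 mm up, midway between the rails. Origin: centre of the underside, at bench level; x points away from the robot (within 9 degrees), y left.
- stone: Rough pale egg-shaped stone, 170 mm wide, 175 mm high, on two timber bearers, one face sawn dark and lined out; fixed. It stands left or right of the tray (300 to 330 mm to the side of the tray's centre, 80 to 110 mm farther from the robot), leaving a gap of about 125 mm. Origin: centre of the underside, at bench level.
- offcut_box: Bystander: open wooden box of stone offcuts, 160 x 130 x 75 mm, fixed, on the other side of the tray from the stone. Origin: centre of the underside.
- square_mid (a point): Bystander: try square with a wooden stock and 120 mm steel blade, lying on the bench beyond the tray; leave it. The point given is near its middle, 7 mm up.
- brush_mid (a point): Bystander: wooden dusting brush, 155 mm long, lying on the bench beyond the tray; leave it. The point given is near its middle, 10 mm up.

How it is judged:
By the outcome, as a careful person would: the job done as asked, in the order asked, and still so for the second after the job is handed in, with the robot touching nothing.
It also fails if it takes over 106 s, if anything falls off the work surface, if the arm or the gripper's body presses on something with over 40 N, if the wrist force passes 120 N, or if a joint passes its speed limit or range.

### The arm

A 6-joint arm with a two-finger parallel gripper is mounted at the origin on the work surface. World frame = base frame: x ahead of the robot, y to its left, z up, the work surface at z = 0. Lengths are in m, angles in rad, forces in N, time in s.
With the tool pointing down it reaches from about 0.35 to 0.925 m from the base axis. Payload 6.4 kg.
Tool frame: the origin (TCP) lies midway between the tips of the shut fingers; the grasp point (between the pads) lies 19 mm behind it; y points along the fingers, x is the direction in which the jaws open and shut, and the axes are right-handed (so a half turn about y gives the same grasp; the last joint's range is limited). The gripper opens to 85 mm and grips with 20 to 120 N. Pads are 22 mm wide; open, the fingers measure 114 mm over their backs; the gripper's body (76 mm by 85 mm) begins 54 mm behind the grasp point. The pads swing forward as they close: fully open they stand 13 mm farther back than shut.
Start: joints at [-1.437, 0.245, 1.558, -0, 1.339, -0.174], TCP at [0.197, -0.619, 0.231] pointing down, gripper open.
Joint ranges: [-3.13, 3.13], [-1.02, 2.26], [0.13, 2.54], [-0.95, 4.09], [0.21, 2.88], [-2.74, 2.74]. Speed limits (rad/s): [2.57, 2.57, 3.14, 3.14, 3.14, 3.14].

### API

Orientations are given as a unit quaternion [w, x, y, z].
In Python, from cell import robot gives the robot as it stands.
- The arm moves only by the tool drive_tool, never from a script. Its arguments are lists of equal length, an entry for each row: "rot": the turn, a rotation vector about the tool's x, y, z in degrees, a list of three; "dp": the shift along the tool's x, y, z in m, a list of three; "hand": the finger opening in m, from 0 to 0.0854. A call has 1 to 8 rows; each row shifts and turns the commanded pose from where the row before left it, along the tool's axes as they then stand; what a row does not reach is not made up. A row lasts 1/12 s, in which the tool goes at most 41.7 mm and 7.16 degrees, less where a joint would pass 70% of its speed; a pose out of reach is approached as far as the arm can. A call with a gripper value outside its range is refused whole. The fingers move at their own pace and stop on an object; "squeeze" is the grip in N (left out, the last holds). Time passes only in rows, so rows that do not move let the fingers close. It gives the time, the measured TCP pose, the force and the opening at its end, in the units of the state.
- robot.get_obs(): the state, without advancing time (a new reading comes with each control period).
- robot.read_camera(name): name is "side" or "top" or "wrist"; returns (picture, depth): 420x560x3 uint8, red, green, blue; 420x560 float32, m along the optical axis (not along the pixel's ray), 0 where there is no reading.
- robot.calibration(name): a dict with "fx", "fy", "cx", "cy" (pixels), "position" and "orientation" of the camera in the world. Camera axes: x right, y down, z forward; pixel columns grow to the right and rows downward; lengths in m; the calibration is good to about 2 mm. The wrist camera is an equidistant fisheye: a pixel r from the principal point sees the ray r / f radians off the axis. A picture is of the moment at which its call begins: read the wrist's pose just before it. calibration takes no time and is no camera call; for the wrist camera it gives the pose at the moment of the call.
- robot.close_job(): hands the job in, once; it reports no verdict.
The state is a dict: "clock": time; "joint_positions": joint angles; "dq": joint speeds; "joint_efforts": joint torques, N m; "ee_pos": TCP position; "ee_rot": TCP orientation; "wrist_force": force on the tool from outside, world axes, zero at the start; "moment": the same for the moment, N m; "finger_gap": finger opening in m.
Only numpy, scipy, OpenCV 4.12 (cv2) and the standard library are available. Lean on these libraries where they do the work, as an engineer would, in place of code of your own. Each camera call takes 0.05 s, during which the arm holds its last target. There are 200 camera calls.

## Working session

There is one attempt and no reset: what is moved stays moved. The work goes in short steps, Python scripts to look and compute and a tool call to move; the robot and the scene stay as the last step left them, time stands still between calls to the robot, and variables do not carry over. Pictures are saved under pics/ and viewed, about 12 in all and at most 16, crops included, and the job is handed in when it is done.

Besides the shell and the picture viewer there is one more tool, called after ">>>" as name(argument=value, ...), one argument or row to a line, values as JSON. drive_tool: Moves the arm, as the interface text tells. Its arguments: {"type":"object","properties":{"rot":{"type":"array","items":{"type":"array","items":{"type":"number"}}},"dp":{"type":"array","items":{"type":"array","items":{"type":"number"}}},"hand":{"type":"array","items":{"type":"number"}},"squeeze":{"type":"number"}},"required":["rot","dp","hand"]}

```bash
ls; mkdir -p pics; python3 - <<'E'
from cell import robot
import cv2,numpy as np
for n in ("top","side"):
    im,d=robot.read_camera(n); np.savez(f"pics/{n}.npz",im=im,d=d)
    cv2.imwrite(f"pics/{n}1.png",im[:,:,::-1]); print(n,robot.calibration(n))
print(robot.get_obs()); print(robot.calibration("wrist"))
E
```

```text
pics
top {'fx': 381.67168985982164, 'fy': 381.67168985982164, 'cx': 277.6499941850273, 'cy': 214.26465990400285, 'position': array([ 0.5162476 , -0.00982818,  1.01117802]), 'orientation': array([ 0.04238416, -0.70584872,  0.70640323, -0.03123518])}
side {'fx': 393.7480524874824, 'fy': 393.7480524874824, 'cx': 275.4187987578767, 'cy': 213.41446514721645, 'position': array([ 0.54245984, -0.67311552,  0.46406658]), 'orientation': array([-0.50550708,  0.86177813, -0.03179316,  0.02811141])}
{'clock': 0.1, 'joint_positions': array([-1.43709435e+00,  2.45792707e-01,  1.55893910e+00, -2.82401909e-05,
        1.33872139e+00, -1.74096310e-01]), 'dq': array([-2.09821583e-04, -2.14154807e-03, -1.90297191e-03, -9.32288846e-04,
       -4.27860215e-05, -1.00426102e-03]), 'joint_efforts': array([ 7.46709787e-06, -4.30671465e+01, -3.27128792e+01, -1.04647447e-04,
        2.83041460e-03, -8.19031925e-06]), 'ee_pos': array([ 0.19685419, -0.61891845,  0.23023426]), 'ee_rot': array([ 0.57120543, -0.57027002,  0.41790488, -0.41697957]), 'wrist_force': array([-0.24297296,  0.22054656,  0.48078718]), 'moment': array([ 0.00092806, -0.03603141, -0.00542148]), 'finger_gap': 0.085516822764614}
{'fx': 325.19226210127806, 'fy': 325.19226210127806, 'cx': 272.39963825045334, 'cy': 209.71521610961688, 'position': array([ 0.27388924, -0.59437088,  0.3729515 ]), 'orientation': array([ 0.12904972,  0.79675902, -0.58259301, -0.09542861])}
```

View pics/top1.png

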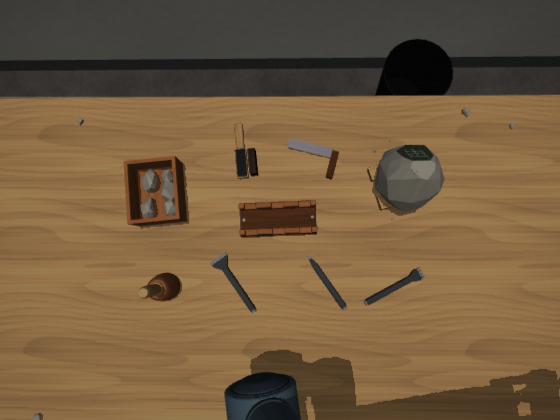

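View pics/side1.png

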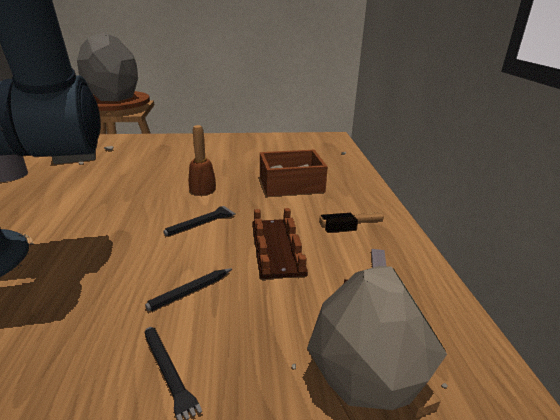

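The top view shows the stone at right (410,178), which is y<0. The tray is centred near (278,218). The flat chisel is at about (237,283), the point chisel at (328,284), the claw at (395,287) and the mallet at about (165,287).

```bash
cat > h.py <<'E'
import numpy as np, cv2
from cell import robot
from scipy.spatial.transform import Rotation as R
def rot(q): return R.from_quat(np.r_[q[1:],q[0]])
def ray(c,u,v,fish=False):
    x,y=(u-c['cx'])/c['fx'],(v-c['cy'])/c['fy']
    if fish:
        r=np.hypot(x,y)+1e-12; d=np.array([x/r*np.sin(r),y/r*np.sin(r),np.cos(r)])
    else: d=np.array([x,y,1.])
    return rot(c['orientation']).apply(d)
def atz(c,u,v,z,fish=False):
    d=ray(c,u,v,fish); p=np.array(c['position']); return p+d*(z-p[2])/d[2]
E
python3 - <<'E'
import numpy as np,cv2
im=np.load("pics/top.npz")['im'][:,:,::-1]
a=cv2.resize(im[190:320,190:330],None,fx=4,fy=4,interpolation=cv2.INTER_CUBIC)
b=cv2.resize(im[190:320,300:440],None,fx=4,fy=4,interpolation=cv2.INTER_CUBIC)
cv2.imwrite("pics/a.png",np.clip(a*1.6,0,255)); cv2.imwrite("pics/b.png",np.clip(b*1.6,0,255))
E
```

```text
[ WARN:0@0.133] global loadsave.cpp:1063 imwrite_ Unsupported depth image for selected encoder is fallbacked to CV_8U.
```

View pics/a.png

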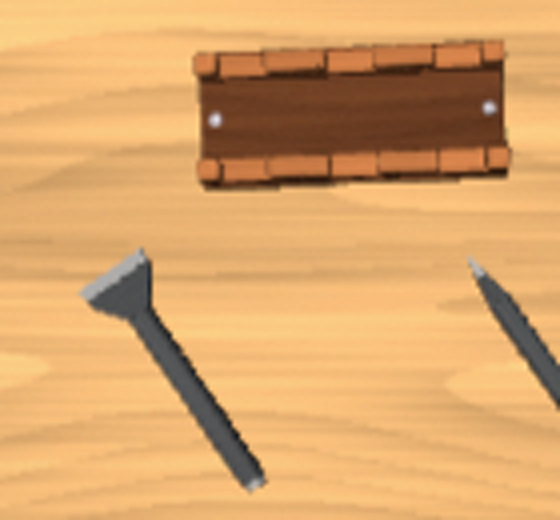

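View pics/b.png

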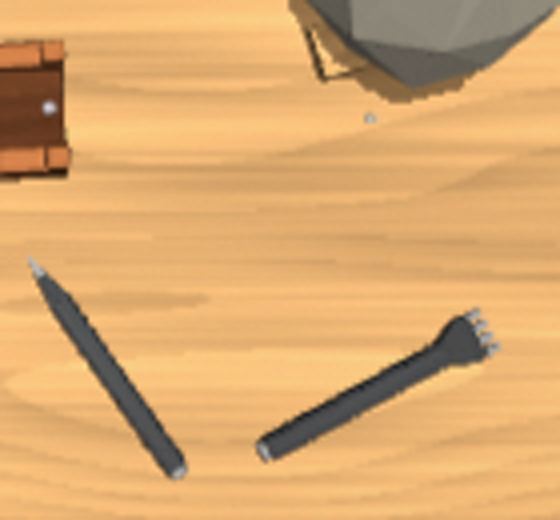

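```bash
python3 - <<'E'
from h import *
c=robot.calibration("top"); np.set_printoptions(precision=4,suppress=True)
A=lambda u,v,z:atz(c,190+(u+.5)/4-.5,190+(v+.5)/4-.5,z)
B=lambda u,v,z:atz(c,300+(u+.5)/4-.5,190+(v+.5)/4-.5,z)
for n,t,b in(("flat",A(114,272,.012),A(256,484,.014)),("point",B(33,263,.01),B(178,471,.014)),("claw",B(486,332,.01),B(265,452,.014))):
    d=t-b; print(n,(t+b)/2,np.hypot(*d[:2]),np.degrees(np.arctan2(d[1],d[0])))
fl,fr,nl,nr=A(206,65,.042),A(493,53,.042),A(209,168,.042),A(497,158,.042)
print("tray",(fl+fr+nl+nr)/4,[np.linalg.norm(x) for x in(fl-fr,nl-nr,fl-nl,fr-nr)])
for d in(fl-fr,nl-nr,A(215,120,.012)-A(489,107,.012)):print(np.degrees(np.arctan2(-d[0],d[1])))
print((A(215,120,.012)+A(489,107,.012))/2)
z=np.load("pics/top.npz");D=z['d'];v,u=np.mgrid[:420,:560]
P=np.stack([(u-c['cx'])/c['fx']*D,(v-c['cy'])/c['fy']*D,D],-1)
P=rot(c['orientation']).apply(P.reshape(-1,3)).reshape(P.shape)+c['position']
m=P[260:310,130:190].reshape(-1,3)
for lo,hi in((.165,.19),(.07,.09),(.1,.165)):
    q=m[(m[:,2]>lo)&(m[:,2]<hi)];print(lo,len(q),q.mean(0),q.min(0),q.max(0))
s=P[130:225,360:460].reshape(-1,3);s=s[s[:,2]>.02];print("stone",s.min(0),s.max(0))
s=P[145:235,110:200].reshape(-1,3);s=s[s[:,2]>.06];print("box",s.min(0),s.max(0))
s=P[265:300,300:420].reshape(-1,3); print("z med bench",np.median(s[:,2]))
# wrist cam in TCP frame
o=robot.get_obs();w=robot.calibration("wrist");r=rot(o['ee_rot'])
print("R",r.as_matrix());print(r.inv().apply(w['position']-o['ee_pos']))
E
```

```text
flat [0.4398 0.1143 0.013 ] 0.16426505022352358 34.79318203276392
point [ 0.4471 -0.1184  0.012 ] 0.1604939239121634 34.62031044113357
claw [ 0.431 -0.292  0.012] 0.16342080136105847 -62.36199773327319
tray [0.6097 0.0061 0.042 ] [np.float64(0.1838872215946304), np.float64(0.1831654072889211), np.float64(0.06610139097152976), np.float64(0.06726005807716814)]
2.297510129856226
1.9365503786979
2.6447591797872563
[0.6108 0.0061 0.012 ]
0.165 116 [0.4345 0.2935 0.173 ] [0.421  0.2828 0.165 ] [0.4467 0.3054 0.1783]
0.07 302 [0.436  0.2865 0.0811] [0.4055 0.2668 0.07  ] [0.4631 0.3206 0.09  ]
0.1 118 [0.4362 0.2862 0.1351] [0.4207 0.2818 0.1   ] [0.4474 0.2986 0.165 ]
stone [ 0.5162 -0.3957  0.02  ] [ 0.7863 -0.0098  1.0112]
box [ 0.5162 -0.0098  0.06  ] [0.7622 0.3945 1.0112]
z med bench 0.001090211834969601
R [[ 0.303  -0.0003  0.953 ]
 [-0.953   0.0018  0.303 ]
 [-0.0018 -1.      0.0003]]
[-0.0003 -0.1427  0.0809]
```

>>> drive_tool(
  rot=[
    [0,-5.7,0],
    [0,-5.7,0],
    [0,-5.6,0],
    [0,0,0],
    [0,0,0],
    [0,0,0],
    [0,0,0],
    [0,0,0],
  ],
  dp=[
    [0,0,0],
    [0,0,0],
    [0,0,0],
    [-0.017,0.005,0.031],
    [-0.017,0.005,0.031],
    [-0.017,0.005,0.031],
    [-0.017,0.005,0.031],
    [-0.017,0.005,0.031],
  ],
  hand=[0.045,0.045,0.045,0.045,0.045,0.045,0.045,0.045],
  squeeze=50,
)

```text
clock: 0.77
ee_pos: [0.2765, -0.4596, 0.2055]
ee_rot: [0.626, -0.626, 0.329, -0.328]
wrist_force: [0.5, -1.0, 0.5]
finger_gap: 0.0448
```

>>> drive_tool(
  rot=[
    [0,0,0],
    [0,0,0],
    [0,0,0],
    [0,0,0],
    [0,0,0],
    [0,0,0],
    [0,0,0],
    [0,0,0],
  ],
  dp=[
    [-0.017,0.005,0.031],
    [-0.017,0.005,0.031],
    [-0.017,0.005,0.031],
    [-0.017,0.005,0.031],
    [-0.017,0.005,0.031],
    [-0.017,0.005,0.031],
    [-0.017,0.005,0.031],
    [-0.017,0.005,0.031],
  ],
  hand=[0.045,0.045,0.045,0.045,0.045,0.045,0.045,0.045],
)

```text
clock: 1.43
ee_pos: [0.4031, -0.2068, 0.1659]
ee_rot: [0.626, -0.626, 0.329, -0.329]
wrist_force: [0.4, -0.4, -0.2]
finger_gap: 0.0454
```

>>> drive_tool(
  rot=[
    [0,0,0],
    [0,0,0],
    [0,0,0],
    [0,0,0],
  ],
  dp=[
    [-0.017,0.005,0.031],
    [-0.017,0.005,0.031],
    [-0.017,0.005,0.031],
    [0,0,0],
  ],
  hand=[0.045,0.045,0.045,0.045],
)

```text
clock: 1.77
ee_pos: [0.4509, -0.1088, 0.1499]
ee_rot: [0.628, -0.627, 0.328, -0.326]
wrist_force: [0.0, 0.2, 0.8]
finger_gap: 0.0448
```

```bash
cat >> h.py <<'E'
def phi():
    m=rot(robot.get_obs()['ee_rot']).as_matrix(); return np.degrees(np.arctan2(m[1,2],m[0,2]))
def go(x,y,z,ph):
    "total turn about tool y, then total shift in the turned axes"
    o=robot.get_obs(); p0=phi(); d=np.array([x,y,z])-o['ee_pos']; s,c=np.sin(np.radians(ph)),np.cos(np.radians(ph))
    print("tilt axis y",np.round(rot(o['ee_rot']).as_matrix()[:,1],4),"phi",round(p0,2),"roty",round(p0-ph,2),"dp",np.round([s*d[0]-c*d[1],-d[2],c*d[0]+s*d[1]],4))
def wrist(name):
    c=robot.calibration("wrist"); im,d=robot.read_camera("wrist"); cv2.imwrite(f"pics/{name}.png",im[:,:,::-1]); np.save(f"pics/{name}.npy",c); return c,im,d
E
python3 - <<'E'
from h import *
c,im,d=wrist("w1"); print(c,rot(c['orientation']).as_matrix()); go(.447,-.118,.15,34.6)
z=np.load("pics/top.npz");D=z['d'];t=robot.calibration("top");v,u=np.mgrid[:420,:560]
P=np.stack([(u-t['cx'])/t['fx']*D,(v-t['cy'])/t['fy']*D,D],-1)
P=rot(t['orientation']).apply(P.reshape(-1,3)).reshape(P.shape)+t['position']
s=P[130:225,360:460].reshape(-1,3);
for lo in(.05,.08,.11,.14): q=s[(s[:,2]>lo)&(s[:,2]<.2)];print("stone",lo,q.min(0),q.max(0))
s=P[145:235,110:200].reshape(-1,3);q=s[(s[:,2]>.06)&(s[:,2]<.2)];print("box",q.min(0),q.max(0))
E
```

```text
{'fx': 325.19226210127806, 'fy': 325.19226210127806, 'cx': 272.39963825045334, 'cy': 209.71521610961688, 'position': array([ 0.51726908, -0.06239024,  0.29252645]), 'orientation': array([ 0.14162364,  0.87556853, -0.45562602, -0.07567973])} [[ 0.57335502 -0.77642753 -0.26158042]
 [-0.81929968 -0.54469536 -0.17903909]
 [-0.00347076  0.31696571 -0.94843065]]
tilt axis y [-0.0018  0.0011 -1.    ] phi 34.94 roty 0.34 dp [ 0.0038  0.0003 -0.0068]
stone 0.05 [ 0.62310988 -0.39570509  0.05060402] [ 0.78628492 -0.24038338  0.18245178]
stone 0.08 [ 0.62838894 -0.39570509  0.08012271] [ 0.78628492 -0.24214748  0.18245178]
stone 0.11 [ 0.63608906 -0.38527675  0.11012369] [ 0.76759215 -0.2470783   0.18245178]
stone 0.14 [ 0.65330679 -0.36908649  0.14001198] [ 0.74735332 -0.26175864  0.18245178]
box [0.59101413 0.2490526  0.06000828] [0.7622309  0.39446754 0.08033681]
```

View pics/w1.png

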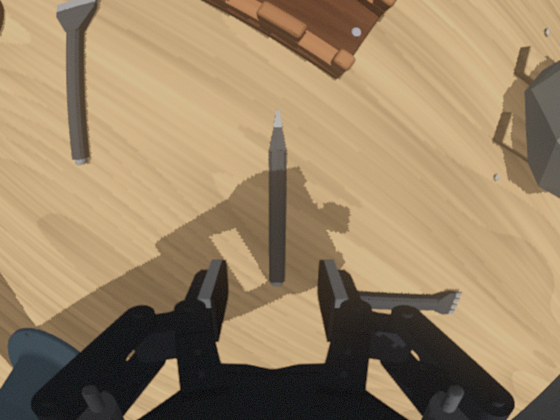

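```bash
python3 - <<'E'
from h import *
c=np.load("pics/w1.npy",allow_pickle=True).item(); A=lambda u,v,z:atz(c,u,v,z,True)
for n,t,b in(("point",A(278,112,.008),A(277,283,.012)),("flat",A(76,6,.008),A(80,161,.012))):
    d=t-b; print(n,t,b,(t+b)/2,np.hypot(*d[:2]),np.degrees(np.arctan2(d[1],d[0])))
print("bar ctr",A(278,160,.016),A(277,270,.016)); d=A(278,160,.016)-A(277,270,.016);print(np.degrees(np.arctan2(d[1],d[0])))
print("tray screw right",A(356,32,.012))
m=(A(278,112,.008)+A(277,283,.012))/2; go(m[0],m[1],.15,34.6)
E
```

```text
point [ 0.51433805 -0.06912891  0.008     ] [ 0.37910911 -0.16351429  0.012     ] [ 0.44672358 -0.1163216   0.01      ] 0.16491047857979824 34.913784715217325
flat [0.5007381  0.16225163 0.008     ] [0.37230049 0.06937911 0.012     ] [0.43651929 0.11581537 0.01      ] 0.15849771534182266 35.87048267420532
bar ctr [ 0.48067492 -0.09270235  0.016     ] [ 0.39316602 -0.15350091  0.016     ]
34.79041333319739
tray screw right [ 0.61300095 -0.08185207  0.012     ]
tilt axis y [-0.0018  0.0011 -1.    ] phi 34.94 roty 0.34 dp [ 0.0023  0.0003 -0.0061]
```

The wrist view shows the point chisel straight between the open jaws, tip (278,112) and butt (277,283). It agrees with the top-view pose within 2 mm, so I descend.

>>> drive_tool(
  rot=[
    [0,0,0],
    [0,0,0],
    [0,0,0],
    [0,0,0],
    [0,0,0],
    [0,0,0],
    [0,0,0],
    [0,0,0],
  ],
  dp=[
    [0.003,0.02,-0.005],
    [0,0.025,0],
    [0,0.025,0],
    [0,0.025,0],
    [0,0.025,0],
    [0,0.015,0],
    [0,0.01,0],
    [0,0,0],
  ],
  hand=[0.045,0.045,0.045,0.045,0.045,0.045,0.045,0.045],
)

```text
clock: 2.48
ee_pos: [0.4463, -0.1191, 0.0044]
ee_rot: [-0.626, 0.626, -0.33, 0.327]
wrist_force: [-0.6, -0.3, -0.6]
finger_gap: 0.045
```

>>> drive_tool(
  rot=[
    [0,0,0],
    [0,0,0],
    [0,0,0],
    [0,0,0],
    [0,0,0],
    [0,0,0],
    [0,0,0],
    [0,0,0],
  ],
  dp=[
    [0,0,0],
    [0,0,0],
    [0,0,0],
    [0,0,0],
    [0,0,0],
    [0,0,0],
    [0,0,0],
    [0,0,0],
  ],
  hand=[0,0,0,0,0,0,0,0],
)

```text
clock: 3.15
ee_pos: [0.4489, -0.1196, 0.0077]
ee_rot: [-0.626, 0.626, -0.328, 0.329]
wrist_force: [-2.4, 0.0, 6.9]
finger_gap: 0.014
```

>>> drive_tool(
  rot=[
    [0,0,0],
    [0,0,0],
    [0,0,0],
    [0,0,0],
    [0,0,0],
    [0,6.5,0],
    [0,6.5,0],
    [0,6.5,0],
  ],
  dp=[
    [0,-0.01,0],
    [0,-0.025,0],
    [0,-0.025,0],
    [0,-0.025,0],
    [0,-0.025,0],
    [0,0,0],
    [0,0,0],
    [0,0,0],
  ],
  hand=[0,0,0,0,0,0,0,0],
)

```text
clock: 3.82
ee_pos: [0.4482, -0.1191, 0.1174]
ee_rot: [0.56, -0.56, 0.431, -0.432]
wrist_force: [0.6, 0.0, -2.6]
finger_gap: 0.0145
```

>>> drive_tool(
  rot=[
    [0,6.5,0],
    [0,6.5,0],
    [0,0,0],
    [0,0,0],
    [0,0,0],
    [0,0,0],
    [0,0,0],
    [0,0,0],
  ],
  dp=[
    [0,0,0],
    [0,0,0],
    [-0.008,0,0.028],
    [-0.008,0,0.028],
    [-0.008,0,0.028],
    [-0.008,0,0.028],
    [-0.008,0,0.028],
    [-0.008,0,0.027],
  ],
  hand=[0,0,0,0,0,0,0,0],
)

```text
clock: 4.48
ee_pos: [0.6142, -0.0641, 0.1166]
ee_rot: [0.509, -0.509, 0.49, -0.491]
wrist_force: [-0.1, -0.4, -2.6]
finger_gap: 0.0143
```

>>> drive_tool(
  rot=[
    [0,0,0],
    [0,0,0],
    [0,0,0],
  ],
  dp=[
    [0,0,0],
    [0,0,0],
    [0,0,0],
  ],
  hand=[0,0,0],
)

```text
clock: 4.73
ee_pos: [0.6123, -0.0647, 0.1161]
ee_rot: [-0.509, 0.51, -0.491, 0.49]
wrist_force: [0.1, -0.2, -2.2]
finger_gap: 0.0144
```

```bash
python3 - <<'E'
from h import *
c,im,d=wrist("w2"); go(.6128,-.0638,.033,2.3); print(robot.get_obs()['ee_pos'],robot.get_obs()['finger_gap'])
E
```

```text
tilt axis y [-1.1e-03  2.0e-04 -1.0e+00] phi 2.12 roty -0.18 dp [-0.0011  0.0831  0.0007]
[ 0.61211007 -0.06488865  0.11612328] 0.014314449935297038
```

View pics/w2.png

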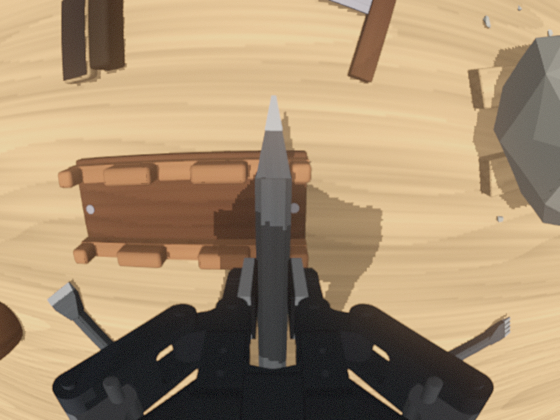

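```bash
python3 - <<'E'
from h import *
c=np.load("pics/w2.npy",allow_pickle=True).item(); A=lambda u,v,z:atz(c,u,v,z,True)
l,r=A(90,209,.012),A(294,208.5,.012); print(l,r,(l+r)/2,np.degrees(np.arctan2(-(l-r)[0],(l-r)[1])))
t=robot.calibration("top");B=lambda u,v,z:atz(t,190+(u+.5)/4-.5,190+(v+.5)/4-.5,z)
print(B(215,120,.012),B(489,107,.012))
# right notch edges on the far rail, top edge z .042
print(A(247,172,.042),A(293,172,.042))
E
```

```text
[0.60509901 0.09858156 0.012     ] [ 0.61223079 -0.08185125  0.012     ] [0.6086649  0.00836516 0.012     ] 2.2634910049036434
[0.60667472 0.09618632 0.012     ] [ 0.61499697 -0.08397784  0.012     ]
[ 0.64702731 -0.04594252  0.042     ] [ 0.64818491 -0.07722184  0.042     ]
```

>>> drive_tool(
  rot=[
    [0,0,0],
    [0,0,0],
    [0,0,0],
    [0,0,0],
    [0,0,0],
    [0,0,0],
    [0,0,0],
    [0,0,0],
  ],
  dp=[
    [-0.002,0.015,0],
    [0,0.02,0],
    [0,0.02,0],
    [0,0.015,0],
    [0,0.008,0],
    [0,0.004,0],
    [0,0,0],
    [0,0,0],
  ],
  hand=[0,0,0,0,0,0,0,0],
)

```text
clock: 5.45
ee_pos: [0.6135, -0.0632, 0.0353]
ee_rot: [0.509, -0.509, 0.49, -0.491]
wrist_force: [0.7, -0.6, -2.4]
finger_gap: 0.0143
```

>>> drive_tool(
  rot=[
    [0,0,0],
    [0,0,0],
    [0,0,0],
    [0,0,0],
    [0,0,0],
    [0,0,0],
  ],
  dp=[
    [0,0,0],
    [0,0,0],
    [0,0,0],
    [0,0,0],
    [0,0,0],
    [0,0,0],
  ],
  hand=[0.036,0.036,0.036,0.036,0.036,0.036],
)

```text
clock: 5.95
ee_pos: [0.6133, -0.0629, 0.0346]
ee_rot: [0.509, -0.509, 0.49, -0.491]
wrist_force: [-0.3, -0.7, -0.5]
finger_gap: 0.0356
```

>>> drive_tool(
  rot=[
    [0,0,0],
    [0,0,0],
    [0,0,0],
    [0,0,0],
    [0,0,0],
    [0,6.5,0],
    [0,6.5,0],
    [0,6.5,0],
  ],
  dp=[
    [0,-0.015,0],
    [0,-0.025,0],
    [0,-0.03,0],
    [0,-0.03,0],
    [0,-0.025,0],
    [0,0,0],
    [0,0,0],
    [0,0,0],
  ],
  hand=[0.036,0.036,0.036,0.036,0.036,0.045,0.045,0.045],
)

```text
clock: 6.62
ee_pos: [0.6134, -0.0629, 0.1602]
ee_rot: [-0.418, 0.417, -0.57, 0.571]
wrist_force: [-1.0, 0.2, -0.1]
finger_gap: 0.0449
```

>>> drive_tool(
  rot=[
    [0,6.5,0],
    [0,6.5,0],
    [0,6.5,0],
    [0,6.5,0],
    [0,6.5,0],
    [0,6.5,0],
    [0,6,0],
    [0,0,0],
  ],
  dp=[
    [0,0,0],
    [0,0,0],
    [0,0,0],
    [0,0,0],
    [0,0,0],
    [0,0,0],
    [0,0,0],
    [0.03,0,0.013],
  ],
  hand=[0.045,0.045,0.045,0.045,0.045,0.045,0.045,0.045],
)

```text
clock: 7.28
ee_pos: [0.5942, -0.086, 0.1596]
ee_rot: [0.17, -0.168, 0.687, -0.686]
wrist_force: [-0.6, -0.2, 0.8]
finger_gap: 0.0451
```

>>> drive_tool(
  rot=[
    [0,0,0],
    [0,0,0],
    [0,0,0],
    [0,0,0],
    [0,0,0],
    [0,0,0],
    [0,0,0],
    [0,0,0],
  ],
  dp=[
    [0.03,0,0.013],
    [0.03,0,0.013],
    [0.03,0,0.013],
    [0.03,0,0.013],
    [0.03,0,0.013],
    [0.03,0,0.013],
    [0.03,0,0.013],
    [0.027,0,0.014],
  ],
  hand=[0.045,0.045,0.045,0.045,0.045,0.045,0.045,0.045],
)

```text
clock: 7.95
ee_pos: [0.4299, -0.2923, 0.1594]
ee_rot: [-0.169, 0.169, -0.687, 0.687]
wrist_force: [-0.1, -1.0, -0.1]
finger_gap: 0.0449
```

>>> drive_tool(
  rot=[
    [0,0,0],
    [0,0,0],
  ],
  dp=[
    [0,0,0],
    [0,0,0],
  ],
  hand=[0.045,0.045],
)

```text
clock: 8.12
ee_pos: [0.4305, -0.2923, 0.1594]
ee_rot: [-0.168, 0.168, -0.687, 0.687]
wrist_force: [0.4, -0.5, 1.1]
finger_gap: 0.0449
```

```bash
python3 - <<'E'
from h import *
c,im,d=wrist("w3"); go(.431,-.292,.008,-62.4); print(robot.get_obs()['ee_pos'],robot.get_obs()['joint_positions'])
E
```

```text
tilt axis y [ 3.e-04  2.e-04 -1.e+00] phi -62.44 roty -0.04 dp [0.0003 0.1514 0.0004]
[ 0.43108647 -0.2915017   0.15937036] [-8.12834535e-01  1.98130002e-02  1.94531480e+00  3.44991221e-04
  1.17639853e+00  1.84754291e+00]
```

View pics/w3.png

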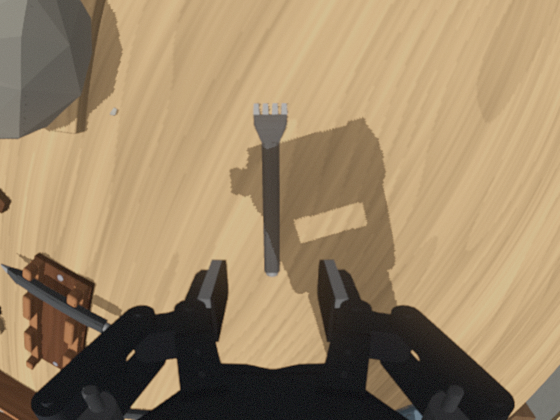

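```bash
python3 - <<'E'
from h import *
c=np.load("pics/w3.npy",allow_pickle=True).item(); A=lambda u,v,z:atz(c,u,v,z,True)
t,b=A(270,104,.008),A(272,274,.012); m=(t+b)/2;d=t-b; print(m,np.hypot(*d[:2]),np.degrees(np.arctan2(d[1],d[0]))); go(m[0],m[1],.008,-63)
E
```

```text
[ 0.43044166 -0.29064455  0.01      ] 0.16688838102839232 -61.94221267910259
tilt axis y [ 3.e-04  2.e-04 -1.e+00] phi -62.44 roty 0.56 dp [ 0.0002  0.1514 -0.0011]
```

>>> drive_tool(
  rot=[
    [0,0,0],
    [0,0,0],
    [0,0,0],
    [0,0,0],
    [0,0,0],
    [0,0,0],
    [0,0,0],
    [0,0,0],
  ],
  dp=[
    [0,0.022,-0.001],
    [0,0.025,0],
    [0,0.03,0],
    [0,0.03,0],
    [0,0.025,0],
    [0,0.015,0],
    [0,0.005,0],
    [0,0,0],
  ],
  hand=[0.045,0.045,0.045,0.045,0.045,0.045,0.045,0.045],
)

```text
clock: 8.83
ee_pos: [0.4306, -0.2887, 0.006]
ee_rot: [0.169, -0.17, 0.687, -0.686]
wrist_force: [-0.8, 0.0, 0.2]
finger_gap: 0.0453
```

>>> drive_tool(
  rot=[
    [0,0,0],
    [0,0,0],
    [0,0,0],
    [0,0,0],
    [0,0,0],
    [0,0,0],
    [0,0,0],
    [0,0,0],
  ],
  dp=[
    [0,0,0],
    [0,0,0],
    [0,0,0],
    [0,0,0],
    [0,0,0],
    [0,0,0],
    [0,0,0],
    [0,0,0],
  ],
  hand=[0,0,0,0,0,0,0,0],
)

```text
clock: 9.5
ee_pos: [0.4319, -0.2912, 0.0091]
ee_rot: [-0.169, 0.168, -0.686, 0.687]
wrist_force: [0.3, 1.4, 7.2]
finger_gap: 0.014
```

>>> drive_tool(
  rot=[
    [0,0,0],
    [0,0,0],
    [0,0,0],
    [0,0,0],
    [0,0,0],
    [0,-6.5,0],
    [0,-6.5,0],
    [0,-6.5,0],
  ],
  dp=[
    [0,-0.015,0],
    [0,-0.025,0],
    [0,-0.03,0],
    [0,-0.03,0],
    [0,-0.02,0],
    [0,0,0],
    [0,0,0],
    [0,0,0],
  ],
  hand=[0,0,0,0,0,0,0,0],
)

```text
clock: 10.17
ee_pos: [0.4307, -0.2904, 0.1279]
ee_rot: [-0.285, 0.284, -0.647, 0.648]
wrist_force: [0.6, 0.7, -3.1]
finger_gap: 0.014
```

>>> drive_tool(
  rot=[
    [0,-6.5,0],
    [0,-6.5,0],
    [0,-6.5,0],
    [0,-6.5,0],
    [0,-6.5,0],
    [0,-6.5,0],
    [0,-6.3,0],
    [0,0,0],
  ],
  dp=[
    [0,0,0],
    [0,0,0],
    [0,0,0],
    [0,0,0],
    [0,0,0],
    [0,0,0],
    [0,0,0],
    [-0.025,0,0.016],
  ],
  hand=[0,0,0,0,0,0,0,0],
)

```text
clock: 10.83
ee_pos: [0.4447, -0.2674, 0.1276]
ee_rot: [-0.51, 0.511, -0.489, 0.49]
wrist_force: [0.8, -0.4, -2.2]
finger_gap: 0.0144
```

>>> drive_tool(
  rot=[
    [0,0,0],
    [0,0,0],
    [0,0,0],
    [0,0,0],
    [0,0,0],
    [0,0,0],
    [0,0,0],
    [0,0,0],
  ],
  dp=[
    [-0.025,0,0.016],
    [-0.025,0,0.016],
    [-0.025,0,0.016],
    [-0.025,0,0.016],
    [-0.025,0,0.016],
    [-0.025,0,0.016],
    [-0.025,0,0.016],
    [-0.025,0,0.016],
  ],
  hand=[0,0,0,0,0,0,0,0],
)

```text
clock: 11.5
ee_pos: [0.5653, -0.058, 0.1272]
ee_rot: [-0.51, 0.511, -0.489, 0.489]
wrist_force: [-0.1, -1.7, -2.9]
finger_gap: 0.0141
```

>>> drive_tool(
  rot=[
    [0,0,0],
    [0,0,0],
    [0,0,0],
    [0,0,0],
    [0,0,0],
  ],
  dp=[
    [-0.025,0,0.016],
    [-0.025,0,0.016],
    [-0.016,0,0.014],
    [0,0,0],
    [0,0,0],
  ],
  hand=[0,0,0,0,0],
)

```text
clock: 11.92
ee_pos: [0.6082, 0.0093, 0.127]
ee_rot: [-0.511, 0.511, -0.489, 0.489]
wrist_force: [-0.5, 0.7, -2.6]
finger_gap: 0.014
```

```bash
python3 - <<'E'
from h import *
c,im,d=wrist("w4"); go(.6095,.007,.034,2.3); print(robot.get_obs()['ee_pos'])
E
```

```text
tilt axis y [-9.e-04 -2.e-04 -1.e+00] phi 2.47 roty 0.17 dp [0.0015 0.0929 0.0017]
[0.60774179 0.00847501 0.12694353]
```

View pics/w4.png

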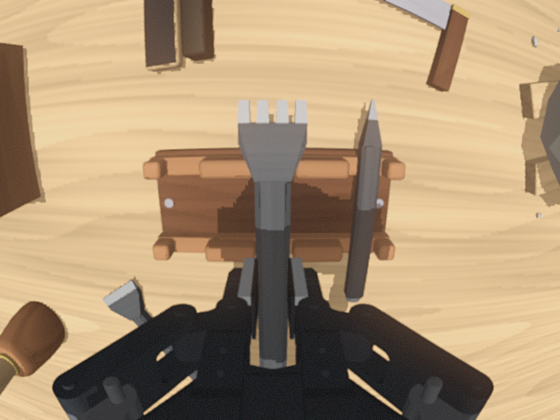

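Claw is held straight above the middle notch, and the point chisel lies across both rails in the right-hand notch at (365,200). Lower the claw.

>>> drive_tool(
  rot=[
    [0,0,0],
    [0,0,0],
    [0,0,0],
    [0,0,0],
    [0,0,0],
    [0,0,0],
    [0,0,0],
    [0,0,0],
  ],
  dp=[
    [0.001,0.015,0.001],
    [0,0.025,0],
    [0,0.02,0],
    [0,0.018,0],
    [0,0.01,0],
    [0,0.004,0],
    [0,0,0],
    [0,0,0],
  ],
  hand=[0,0,0,0,0,0,0,0],
)

```text
clock: 12.63
ee_pos: [0.6099, 0.007, 0.0362]
ee_rot: [0.511, -0.51, 0.489, -0.49]
wrist_force: [0.5, 0.8, -1.7]
finger_gap: 0.0142
```

>>> drive_tool(
  rot=[
    [0,0,0],
    [0,0,0],
    [0,0,0],
    [0,0,0],
    [0,0,0],
    [0,0,0],
  ],
  dp=[
    [0,0,0],
    [0,0,0],
    [0,0,0],
    [0,0,0],
    [0,0,0],
    [0,0,0],
  ],
  hand=[0.036,0.036,0.036,0.036,0.036,0.036],
)

```text
clock: 13.13
ee_pos: [0.6095, 0.0075, 0.0356]
ee_rot: [0.511, -0.51, 0.489, -0.489]
wrist_force: [-0.5, -0.6, 0.4]
finger_gap: 0.0357
```

>>> drive_tool(
  rot=[
    [0,0,0],
    [0,0,0],
    [0,0,0],
    [0,0,0],
    [0,0,0],
    [0,-6.5,0],
    [0,-6.5,0],
    [0,-6.5,0],
  ],
  dp=[
    [0,-0.015,0],
    [0,-0.025,0],
    [0,-0.03,0],
    [0,-0.03,0],
    [0,-0.025,0],
    [0,0,0],
    [0,0,0],
    [0,0,0],
  ],
  hand=[0.036,0.036,0.036,0.036,0.036,0.045,0.045,0.045],
)

```text
clock: 13.8
ee_pos: [0.6096, 0.0075, 0.1612]
ee_rot: [0.587, -0.587, 0.394, -0.395]
wrist_force: [-0.0, 0.6, -0.6]
finger_gap: 0.045
```

>>> drive_tool(
  rot=[
    [0,-6.5,0],
    [0,-6.5,0],
    [0,0,0],
    [0,0,0],
    [0,0,0],
    [0,0,0],
    [0,0,0],
    [0,0,0],
  ],
  dp=[
    [0,0,0],
    [0,0,0],
    [-0.027,0,-0.011],
    [-0.027,0,-0.011],
    [-0.027,0,-0.011],
    [-0.027,0,-0.011],
    [-0.027,0,-0.011],
    [-0.027,0,-0.011],
  ],
  hand=[0.045,0.045,0.045,0.045,0.045,0.045,0.045,0.045],
)

```text
clock: 14.47
ee_pos: [0.4611, 0.1031, 0.1602]
ee_rot: [0.627, -0.627, 0.327, -0.327]
wrist_force: [-0.7, 0.3, 0.8]
finger_gap: 0.0452
```

>>> drive_tool(
  rot=[
    [0,0,0],
    [0,0,0],
    [0,0,0],
  ],
  dp=[
    [-0.024,0,-0.012],
    [0,0,0],
    [0,0,0],
  ],
  hand=[0.045,0.045,0.045],
)

```text
clock: 14.72
ee_pos: [0.4382, 0.1158, 0.1604]
ee_rot: [0.627, -0.627, 0.326, -0.327]
wrist_force: [-0.3, -0.4, 0.1]
finger_gap: 0.0451
```

```bash
python3 - <<'E'
from h import *
c,im,d=wrist("w5"); go(.4382,.115,.008,35); print(robot.get_obs()['ee_pos'])
E
```

```text
tilt axis y [ 1.3e-03 -2.0e-04 -1.0e+00] phi 34.97 roty -0.03 dp [-0.0003  0.1527 -0.001 ]
[0.43918461 0.11531838 0.16068507]
```

View pics/w5.png

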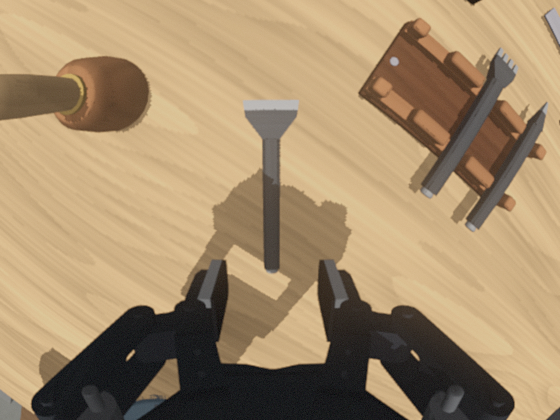

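>>> drive_tool(
  rot=[
    [0,0,0],
    [0,0,0],
    [0,0,0],
    [0,0,0],
    [0,0,0],
    [0,0,0],
    [0,0,0],
    [0,0,0],
  ],
  dp=[
    [0,0.023,0.001],
    [0,0.025,0],
    [0,0.03,0],
    [0,0.03,0],
    [0,0.025,0],
    [0,0.015,0],
    [0,0.005,0],
    [0,0,0],
  ],
  hand=[0.045,0.045,0.045,0.045,0.045,0.045,0.045,0.045],
)

```text
clock: 15.43
ee_pos: [0.4396, 0.1153, 0.0061]
ee_rot: [-0.626, 0.627, -0.328, 0.326]
wrist_force: [0.1, 0.2, 0.5]
finger_gap: 0.0451
```

>>> drive_tool(
  rot=[
    [0,0,0],
    [0,0,0],
    [0,0,0],
    [0,0,0],
    [0,0,0],
    [0,0,0],
    [0,0,0],
    [0,0,0],
  ],
  dp=[
    [0,0,0],
    [0,0,0],
    [0,0,0],
    [0,0,0],
    [0,0,0],
    [0,0,0],
    [0,0,0],
    [0,0,0],
  ],
  hand=[0,0,0,0,0,0,0,0],
)

```text
clock: 16.1
ee_pos: [0.4412, 0.1159, 0.0089]
ee_rot: [0.628, -0.626, 0.326, -0.328]
wrist_force: [-0.8, 1.0, 7.1]
finger_gap: 0.0139
```

>>> drive_tool(
  rot=[
    [0,0,0],
    [0,0,0],
    [0,0,0],
    [0,0,0],
    [0,0,0],
    [0,6.5,0],
    [0,6.5,0],
    [0,6.5,0],
  ],
  dp=[
    [0,-0.015,0],
    [0,-0.025,0],
    [0,-0.03,0],
    [0,-0.03,0],
    [0,-0.02,0],
    [0,0,0],
    [0,0,0],
    [0,0,0],
  ],
  hand=[0,0,0,0,0,0,0,0],
)

```text
clock: 16.77
ee_pos: [0.4396, 0.1158, 0.1279]
ee_rot: [0.562, -0.561, 0.429, -0.43]
wrist_force: [-0.6, -0.5, -2.0]
finger_gap: 0.0141
```

>>> drive_tool(
  rot=[
    [0,6.5,0],
    [0,6.6,0],
    [0,0,0],
    [0,0,0],
    [0,0,0],
    [0,0,0],
    [0,0,0],
    [0,0,0],
  ],
  dp=[
    [0,0,0],
    [0,0,0],
    [0.0075,0,0.028],
    [0.0075,0,0.028],
    [0.0075,0,0.028],
    [0.0075,0,0.028],
    [0.0075,0,0.028],
    [0.0075,0,0.026],
  ],
  hand=[0,0,0,0,0,0,0,0],
)

```text
clock: 17.43
ee_pos: [0.6084, 0.0772, 0.127]
ee_rot: [-0.51, 0.51, -0.49, 0.49]
wrist_force: [1.0, -0.4, -2.1]
finger_gap: 0.0139
```

>>> drive_tool(
  rot=[
    [0,0,0],
    [0,0,0],
    [0,0,0],
  ],
  dp=[
    [0,0,0],
    [0,0,0],
    [0,0,0],
  ],
  hand=[0,0,0],
)

```text
clock: 17.68
ee_pos: [0.6064, 0.0778, 0.1267]
ee_rot: [-0.51, 0.511, -0.49, 0.489]
wrist_force: [0.1, -0.4, -2.3]
finger_gap: 0.014
```

```bash
python3 - <<'E'
from h import *
go(.6067,.077,.034,2.3); print(robot.get_obs()['ee_pos'])
E
```

```text
tilt axis y [-1.7e-03  1.0e-04 -1.0e+00] phi 2.34 roty 0.04 dp [0.0008 0.0927 0.0003]
[0.60638201 0.07780306 0.12666301]
```

>>> drive_tool(
  rot=[
    [0,0,0],
    [0,0,0],
    [0,0,0],
    [0,0,0],
    [0,0,0],
    [0,0,0],
    [0,0,0],
    [0,0,0],
  ],
  dp=[
    [0.001,0.015,0],
    [0,0.025,0],
    [0,0.02,0],
    [0,0.018,0],
    [0,0.01,0],
    [0,0.004,0],
    [0,0,0],
    [0,0,0],
  ],
  hand=[0,0,0,0,0,0,0,0],
)

```text
clock: 18.35
ee_pos: [0.6078, 0.0768, 0.0363]
ee_rot: [0.51, -0.51, 0.489, -0.49]
wrist_force: [-0.5, -0.8, -2.6]
finger_gap: 0.0138
```

>>> drive_tool(
  rot=[
    [0,0,0],
    [0,0,0],
    [0,0,0],
    [0,0,0],
    [0,0,0],
    [0,0,0],
  ],
  dp=[
    [0,0,0],
    [0,0,0],
    [0,0,0],
    [0,0,0],
    [0,0,0],
    [0,0,0],
  ],
  hand=[0.036,0.036,0.036,0.036,0.036,0.036],
)

```text
clock: 18.85
ee_pos: [0.6076, 0.0767, 0.0356]
ee_rot: [0.51, -0.51, 0.49, -0.49]
wrist_force: [-0.1, 0.1, -0.3]
finger_gap: 0.0362
```

>>> drive_tool(
  rot=[
    [0,0,0],
    [0,0,0],
    [0,0,0],
    [0,0,0],
    [0,0,0],
    [0,0,0],
    [0,0,0],
    [0,0,0],
  ],
  dp=[
    [0,-0.015,0],
    [0,-0.025,0],
    [0,-0.03,0],
    [0,-0.03,0],
    [0,-0.03,0],
    [0,-0.03,0],
    [0,-0.03,0],
    [0,-0.03,0],
  ],
  hand=[0.036,0.036,0.036,0.036,0.036,0.036,0.036,0.036],
)

```text
clock: 19.52
ee_pos: [0.6071, 0.0767, 0.2568]
ee_rot: [0.51, -0.51, 0.49, -0.49]
wrist_force: [0.5, -0.6, 1.0]
finger_gap: 0.036
```

>>> drive_tool(
  rot=[
    [0,0,0],
    [0,0,0],
    [0,0,0],
    [0,0,0],
    [0,0,0],
    [0,0,0],
    [0,0,0],
    [0,0,0],
  ],
  dp=[
    [-0.028,0,-0.0205],
    [-0.028,0,-0.0205],
    [-0.028,0,-0.0205],
    [-0.028,0,-0.0205],
    [-0.028,0,-0.0205],
    [-0.028,0,-0.0205],
    [-0.028,0,-0.0205],
    [-0.028,0,-0.0205],
  ],
  hand=[0.06,0.06,0.06,0.06,0.06,0.06,0.06,0.06],
)

```text
clock: 20.18
ee_pos: [0.4331, 0.2948, 0.2554]
ee_rot: [0.51, -0.51, 0.49, -0.49]
wrist_force: [1.4, 1.2, -0.3]
finger_gap: 0.0602
```

>>> drive_tool(
  rot=[
    [0,0,0],
    [0,0,0],
    [0,0,0],
  ],
  dp=[
    [0,0,0],
    [0,0,0],
    [0,0,0],
  ],
  hand=[0.06,0.06,0.06],
)

```text
clock: 20.43
ee_pos: [0.4346, 0.2936, 0.2554]
ee_rot: [0.51, -0.51, 0.489, -0.49]
wrist_force: [0.1, 0.1, 0.5]
finger_gap: 0.0601
```

```bash
python3 - <<'E'
from h import *
c,im,d=wrist("w6"); go(.434,.294,.122,2.3); print(robot.get_obs()['ee_pos'])
E
```

```text
tilt axis y [ 3.e-04 -2.e-04 -1.e+00] phi 2.29 roty -0.01 dp [-0.0008  0.1333 -0.0009]
[0.43491964 0.29324633 0.25532573]
```

View pics/w6.png

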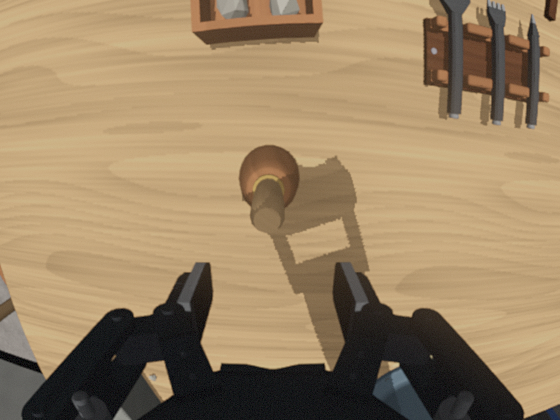

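```bash
python3 - <<'E'
from h import *
c=np.load("pics/w6.npy",allow_pickle=True).item(); m=atz(c,267,219,.175,True); print(m, atz(c,269,172,.05,True)); go(m[0],m[1],.122,2.3)
E
```

```text
[0.43353439 0.29766874 0.175     ] [0.44233143 0.29773078 0.05      ]
tilt axis y [ 3.e-04 -2.e-04 -1.e+00] phi 2.29 roty -0.01 dp [-0.0045  0.1333 -0.0012]
```

>>> drive_tool(
  rot=[
    [0,0,0],
    [0,0,0],
    [0,0,0],
    [0,0,0],
    [0,0,0],
    [0,0,0],
    [0,0,0],
    [0,0,0],
  ],
  dp=[
    [-0.0025,0.015,-0.001],
    [0,0.025,0],
    [0,0.025,0],
    [0,0.025,0],
    [0,0.025,0],
    [0,0.013,0],
    [0,0.005,0],
    [0,0,0],
  ],
  hand=[0.06,0.06,0.06,0.06,0.06,0.06,0.06,0.06],
)

```text
clock: 21.15
ee_pos: [0.4332, 0.2951, 0.1209]
ee_rot: [-0.509, 0.511, -0.491, 0.49]
wrist_force: [0.2, 0.0, -0.3]
finger_gap: 0.0596
```

>>> drive_tool(
  rot=[
    [0,0,0],
    [0,0,0],
    [0,0,0],
    [0,0,0],
    [0,0,0],
    [0,0,0],
    [0,0,0],
    [0,0,0],
  ],
  dp=[
    [0,0,0],
    [0,0,0],
    [0,0,0],
    [0,0,0],
    [0,0,0],
    [0,0,0],
    [0,0,0],
    [0,0,0],
  ],
  hand=[0,0,0,0,0,0,0,0],
  squeeze=60,
)

```text
clock: 21.82
ee_pos: [0.4345, 0.297, 0.124]
ee_rot: [0.511, -0.509, 0.489, -0.49]
wrist_force: [0.2, 1.3, 6.7]
finger_gap: 0.026
```

>>> drive_tool(
  rot=[
    [0,0,0],
    [0,0,0],
    [0,0,0],
    [0,0,0],
    [0,0,0],
    [0,0,0],
  ],
  dp=[
    [0,-0.01,0],
    [0,-0.02,0],
    [0,-0.025,0],
    [0,-0.025,0],
    [0,-0.02,0],
    [0,0,0],
  ],
  hand=[0,0,0,0,0,0],
)

```text
clock: 22.32
ee_pos: [0.4349, 0.2968, 0.2263]
ee_rot: [0.512, -0.508, 0.489, -0.491]
wrist_force: [2.0, 0.6, -4.8]
finger_gap: 0.0262
```

```bash
python3 - <<'E'
from h import *
c=np.load("pics/w2.npy",allow_pickle=True).item(); A=lambda u,v,z:atz(c,u,v,z,True)
for p in((470,70),(484,108),(482,155),(490,195)): print(p,A(*p,.015))
o=robot.get_obs(); print(o['ee_pos'],o['wrist_force'],o['finger_gap']); go(.635,-.16,.222,2.3)
E
```

```text
(470, 70) [ 0.73993181 -0.22384457  0.015     ]
(484, 108) [ 0.70997259 -0.24182587  0.015     ]
(482, 155) [ 0.66886809 -0.24580386  0.015     ]
(490, 195) [ 0.63331358 -0.26374901  0.015     ]
[0.43486334 0.29679756 0.22627722] [ 1.98043601  0.57044203 -4.75855643] 0.026220844307031546
tilt axis y [ 0.0063  0.002  -1.    ] phi 2.35 roty 0.05 dp [0.4645 0.0043 0.1816]
```

>>> drive_tool(
  rot=[
    [0,0,0],
    [0,0,0],
    [0,0,0],
    [0,0,0],
    [0,0,0],
    [0,0,0],
    [0,0,0],
    [0,0,0],
  ],
  dp=[
    [0.015,0,0.006],
    [0.03,0,0.0115],
    [0.03,0,0.0115],
    [0.03,0,0.0115],
    [0.03,0,0.0115],
    [0.03,0,0.0115],
    [0.03,0,0.0115],
    [0.03,0,0.0115],
  ],
  hand=[0,0,0,0,0,0,0,0],
)

```text
clock: 22.98
ee_pos: [0.5275, 0.0734, 0.2195]
ee_rot: [-0.509, 0.511, -0.491, 0.488]
wrist_force: [-1.1, -1.0, -5.7]
finger_gap: 0.0263
```

>>> drive_tool(
  rot=[
    [0,0,0],
    [0,0,0],
    [0,0,0],
    [0,0,0],
    [0,0,0],
    [0,0,0],
    [0,0,0],
    [0,0,0],
  ],
  dp=[
    [0.03,0,0.0115],
    [0.03,0,0.0115],
    [0.03,0,0.0115],
    [0.03,0,0.0115],
    [0.03,0,0.0115],
    [0.03,0,0.0115],
    [0.03,0,0.0115],
    [0.03,0,0.0115],
  ],
  hand=[0,0,0,0,0,0,0,0],
)

```text
clock: 23.65
ee_pos: [0.6293, -0.1621, 0.2188]
ee_rot: [-0.509, 0.511, -0.492, 0.488]
wrist_force: [0.5, 0.1, -5.9]
finger_gap: 0.0259
```

>>> drive_tool(
  rot=[
    [0,0,0],
    [0,0,0],
    [0,0,0],
    [0,0,0],
  ],
  dp=[
    [0,0,0.003],
    [0,0,0],
    [0,0,0],
    [0,0,0],
  ],
  hand=[0,0,0,0],
)

```text
clock: 23.98
ee_pos: [0.6325, -0.1597, 0.2205]
ee_rot: [-0.51, 0.511, -0.491, 0.488]
wrist_force: [-0.0, -0.7, -4.9]
finger_gap: 0.0263
```

```bash
python3 - <<'E'
from h import *
c,im,d=wrist("w7"); o=robot.get_obs(); print(o['ee_pos'],o['wrist_force'],o['finger_gap']); go(.635,-.16,.127,2.3)
s,_=robot.read_camera("side"); cv2.imwrite("pics/w7s.png",np.vstack([s[:,:,::-1][60:],])); 
E
```

```text
[ 0.63270087 -0.15963975  0.22107   ] [-0.62151705  0.47694013 -5.41299468] 0.02637581437384848
tilt axis y [-2.2e-03  9.0e-04 -1.0e+00] phi 2.41 roty 0.11 dp [0.0005 0.0941 0.0023]
```

View pics/w7s.png

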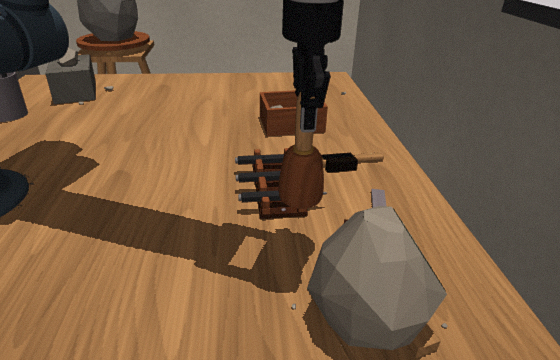

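The side view shows the mallet hanging upright over the gap between tray and stone. I lower it in two stages and watch the force.

>>> drive_tool(
  rot=[
    [0,0,0],
    [0,0,0],
    [0,0,0],
    [0,0,0],
    [0,0,0],
    [0,0,0],
    [0,0,0],
    [0,0,0],
  ],
  dp=[
    [0,0.012,0.002],
    [0,0.02,0],
    [0,0.02,0],
    [0,0.02,0],
    [0,0.012,0],
    [0,0.006,0],
    [0,0,0],
    [0,0,0],
  ],
  hand=[0,0,0,0,0,0,0,0],
)

```text
clock: 24.75
ee_pos: [0.636, -0.1609, 0.1328]
ee_rot: [0.51, -0.51, 0.489, -0.49]
wrist_force: [-0.3, -1.2, -5.2]
finger_gap: 0.0261
```

>>> drive_tool(
  rot=[
    [0,0,0],
    [0,0,0],
    [0,0,0],
    [0,0,0],
    [0,0,0],
  ],
  dp=[
    [0,0.002,0],
    [0,0.002,0],
    [0,0,0],
    [0,0,0],
    [0,0,0],
  ],
  hand=[0,0,0,0,0],
)

```text
clock: 25.17
ee_pos: [0.6358, -0.161, 0.1287]
ee_rot: [0.51, -0.51, 0.489, -0.49]
wrist_force: [-0.0, 0.2, -5.6]
finger_gap: 0.0265
```

>>> drive_tool(
  rot=[
    [0,0,0],
    [0,0,0],
    [0,0,0],
    [0,0,0],
  ],
  dp=[
    [0,0.001,0],
    [0,0.001,0],
    [0,0,0],
    [0,0,0],
  ],
  hand=[0,0,0,0],
)

```text
clock: 25.5
ee_pos: [0.6355, -0.1609, 0.1261]
ee_rot: [-0.51, 0.51, -0.49, 0.49]
wrist_force: [-0.5, -0.1, -5.6]
finger_gap: 0.026
```

>>> drive_tool(
  rot=[
    [0,0,0],
    [0,0,0],
    [0,0,0],
  ],
  dp=[
    [0,0.001,0],
    [0,0,0],
    [0,0,0],
  ],
  hand=[0,0,0],
)

```text
clock: 25.75
ee_pos: [0.6356, -0.1609, 0.1252]
ee_rot: [-0.51, 0.51, -0.49, 0.49]
wrist_force: [0.0, 0.7, -6.6]
finger_gap: 0.0264
```

>>> drive_tool(
  rot=[
    [0,0,0],
    [0,0,0],
    [0,0,0],
  ],
  dp=[
    [0,0.001,0],
    [0,0,0],
    [0,0,0],
  ],
  hand=[0,0,0],
)

```text
clock: 26.0
ee_pos: [0.6355, -0.1609, 0.1242]
ee_rot: [-0.51, 0.51, -0.49, 0.49]
wrist_force: [-0.1, 0.5, -5.8]
finger_gap: 0.0262
```

>>> drive_tool(
  rot=[
    [0,0,0],
    [0,0,0],
    [0,0,0],
  ],
  dp=[
    [0,0.001,0],
    [0,0,0],
    [0,0,0],
  ],
  hand=[0,0,0],
)

```text
clock: 26.25
ee_pos: [0.6359, -0.1609, 0.1241]
ee_rot: [0.51, -0.51, 0.489, -0.49]
wrist_force: [-1.2, 1.7, 0.3]
finger_gap: 0.0262
```

>>> drive_tool(
  rot=[
    [0,0,0],
    [0,0,0],
    [0,0,0],
  ],
  dp=[
    [0,0.001,0],
    [0,0,0],
    [0,0,0],
  ],
  hand=[0,0,0],
)

```text
clock: 26.5
ee_pos: [0.6363, -0.161, 0.1241]
ee_rot: [0.51, -0.51, 0.489, -0.49]
wrist_force: [-4.1, 2.3, 5.4]
finger_gap: 0.0263
```

Contact is made. Release, rise, back off and check.

>>> drive_tool(
  rot=[
    [0,0,0],
    [0,0,0],
    [0,0,0],
    [0,0,0],
    [0,0,0],
    [0,0,0],
    [0,0,0],
    [0,0,0],
  ],
  dp=[
    [0,0,0],
    [0,0,0],
    [0,0,0],
    [0,0,0],
    [0,0,0],
    [0,0,0],
    [0,0,0],
    [0,0,0],
  ],
  hand=[0.032,0.038,0.045,0.055,0.06,0.06,0.06,0.06],
)

```text
clock: 27.17
ee_pos: [0.6356, -0.1609, 0.1222]
ee_rot: [0.51, -0.51, 0.49, -0.49]
wrist_force: [-0.0, -0.2, -0.4]
finger_gap: 0.0602
```

>>> drive_tool(
  rot=[
    [0,0,0],
    [0,0,0],
    [0,0,0],
    [0,0,0],
    [0,0,0],
    [0,0,0],
    [0,0,0],
    [0,0,0],
  ],
  dp=[
    [0,-0.01,0],
    [0,-0.02,0],
    [0,-0.02,0],
    [0,-0.025,0],
    [0,-0.03,0],
    [0,-0.03,0],
    [0,0,-0.03],
    [0,0,-0.03],
  ],
  hand=[0.06,0.06,0.06,0.06,0.06,0.06,0.06,0.06],
)

```text
clock: 27.83
ee_pos: [0.5769, -0.164, 0.2614]
ee_rot: [0.511, -0.51, 0.487, -0.492]
wrist_force: [-1.1, 0.1, -0.2]
finger_gap: 0.0599
```

>>> drive_tool(
  rot=[
    [0,0,0],
    [0,0,0],
    [0,0,0],
    [0,0,0],
    [0,0,0],
    [0,0,0],
    [0,0,0],
    [0,0,0],
  ],
  dp=[
    [0,0,-0.03],
    [0,0,-0.03],
    [0,0,-0.03],
    [0,0,-0.03],
    [0,0,0],
    [0,0,0],
    [0,0,0],
    [0,0,0],
  ],
  hand=[0.06,0.06,0.06,0.06,0.06,0.06,0.06,0.06],
)

```text
clock: 28.5
ee_pos: [0.4567, -0.1684, 0.258]
ee_rot: [0.51, -0.51, 0.489, -0.49]
wrist_force: [0.9, 0.4, -0.6]
finger_gap: 0.06
```

```bash
python3 - <<'E'
from h import *
t,D=robot.read_camera("top"); s,_=robot.read_camera("side")
a=cv2.resize(t[110:330,190:470],None,fx=1.5,fy=1.5); b=cv2.resize(s[110:420,140:450],(420,420))[:, :370]
a=cv2.copyMakeBorder(a,0,90,0,0,cv2.BORDER_CONSTANT)
cv2.imwrite("pics/f.png",np.hstack([a,b])[:,:,::-1]); print(a.shape,b.shape)
c=robot.calibration("top");v,u=np.mgrid[:420,:560]
P=np.stack([(u-c['cx'])/c['fx']*D,(v-c['cy'])/c['fy']*D,D],-1)
P=rot(c['orientation']).apply(P.reshape(-1,3))+c['position']
np.set_printoptions(precision=4,suppress=True)
q=P[(abs(P[:,0]-.636)<.06)&(abs(P[:,1]+.161)<.06)]
for lo,hi in((.165,.19),(.04,.09)): k=q[(q[:,2]>lo)&(q[:,2]<hi)]; print("mallet",len(k),k.min(0) if len(k) else 0,k.max(0) if len(k) else 0)
e=np.array([.04,.9992]);f=np.array([.9992,.04]);r=P[:,:2]-[.6095,.007]
x,y=r@f,r@np.array([-.04,.9992])
for n in(-.07,0,.07):
  print(n,[ (round(float(np.median(P[m,2])),4),round(float(np.mean(y[m])),4)) for x0 in(-.065,-.05,-.01,.015,.045) for m in[(abs(x-x0)<.006)&(abs(y-n)<.012)&(P[:,2]>.03)&(P[:,2]<.1)]])
E
```

```text
(420, 420, 3) (420, 370, 3)
mallet 108 [ 0.6223 -0.1726  0.1657] [ 0.6476 -0.1487  0.1812]
mallet 396 [ 0.6002 -0.1905  0.0402] [ 0.6649 -0.1279  0.09  ]
-0.07 [(0.0398, -0.0709), (0.0401, -0.0709), (0.0404, -0.0719), (0.0396, -0.0717), (0.0406, -0.0722)]
0 [(0.0406, -0.0023), (0.0408, -0.0017), (0.04, -0.0018), (0.0412, -0.0013), (0.0399, -0.0016)]
0.07 [(0.0399, 0.0676), (0.0398, 0.0684), (0.0403, 0.068), (0.0401, 0.0679), (0.0397, 0.0671)]
```

View pics/f.png

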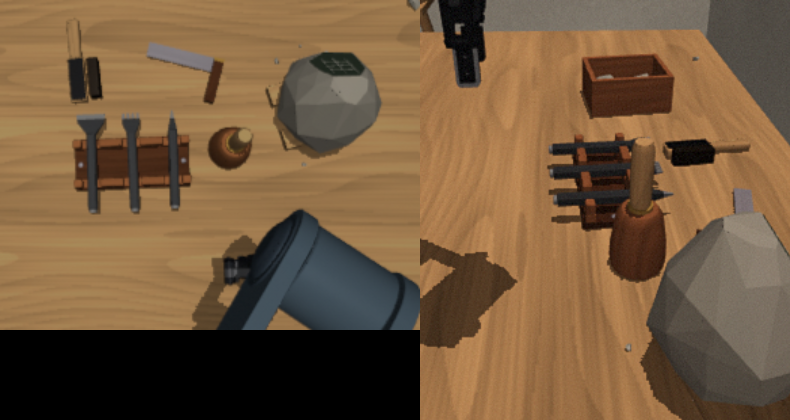

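```bash
python3 -c "
from cell import robot
print(robot.close_job())"
```

```text
the job is handed in; nothing more can be done
None
```

The job is done and handed in at about 28.6 s of the 106 s allowed.

- **Chisels:** they lie across both rails, working ends pointing away from the robot. The point chisel is in the notch nearest the stone, the claw in the middle and the flat farthest away. In the last top-camera depth check all three bars were level, with their tops at about 40 mm, so they are seated on the notch floors. They sat within about 2 mm of the notch centres.
- **Mallet:** it stands upright on its head, handle up, at about (0.635, -0.161) m in the gap between the tray and the stone. I released it after feeling contact with the bench, and it stayed standing while the arm backed off.
- **Other things:** the square, brush, box and stone look undisturbed in the last pictures, and the gripper is clear of everything.

No check failed. The wrist camera placed things about 2 mm further left than the top camera throughout. I used values in between, and that was well within the room in the notches. The highest wrist force I saw was about 7 N.

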